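# Tip a gel cassette into its electrode holder

### The job

Take the tall cassette out of its drain stand and set its foot at a slant into the foot slot of the black holder, leaning on the two front rest arms, and let go of it. Then push its upper part back until it stands upright under the two top hooks, resting against the backrest. Leave the short cassette and everything else where they are.

Things in the scene. Friction and masses are not known exactly. Their poses are not given: they have to be found in the camera images.
- tall_cassette: Flat gel cassette, grey plastic frame with glass window, 100 wide (y) x 110 tall (z) x 8 thick (x) mm, 0.1 to 0.2 kg; foot edge rounded (radius 4). Origin: middle of the foot edge; z runs up the cassette, x is normal to its faces (both alike). Starts in a white drain stand, may lean 5 degrees, 80 mm sticking out above it. Grip the middle of its top edge across the thickness.
- tall_cassette_top (a point): Middle of the tall cassette's top edge, 110 mm above its origin.
- short_cassette: The same kind of cassette but only 80 mm tall, in the other drain stand. Origin: middle of its foot edge. Leave it there.
- stand_a: White drain stand, fixed, 64 (x) x 124 (y) x 36 mm high, with a slot along y, 10 mm wide and 28 mm deep (floor 8 mm above the bench). Origin: centre of its underside. It always holds the tall cassette; it may be the left or the right one of the two stands.
- stand_b: The same stand, holding the short cassette.
- holder: Black electrode holder, fixed, 150 mm wide (y), 134 high. x points away from the robot (yawed up to 15 degrees), z up; origin on the bench below the back of the foot slot. Base plate 10 mm thick, x = -77 to +33. The cassette must enter slanted, top towards the robot, in front of the hooks. No spring or latch: pushed past vertical it falls the last few degrees onto the backrest and stays.
- slot (a point): Centre of the foot slot on its floor: holder x = -7.5, z = 10 mm. The slot runs along y and is 15 mm wide (x = -15 to 0). Its front is a lip 8 mm high and 10 mm thick, its ends are cheeks at y = +-55 mm, 20 mm high above the floor.
- rest_arms (a point): Midpoint between the two steel rest arms in front: holder x = -52, z = 68 mm. Their level bars (8 mm thick) run along y at y = +-30 to +-52 mm and carry the slanted cassette about 35 degrees from vertical when its foot is at the back of the slot; its top edge is then about 100 mm above the bench. The middle between them is free for the fingers.
- hooks (a point): Midpoint between the two hooks that jut forward over the top corners of the upright cassette: holder x = -14 (their front), z = 126 mm (their underside; top at 134). They span y = +-34 to +-58 mm from x = -14 back to the posts, and bar a straight drop from above; the middle between them is open.
- backrest (a point): Midpoint between the two backrest posts at the slot floor: holder x = 0, z = 10 mm. The posts stand at y = +-36 to +-56 mm, 124 mm tall; their front faces start here and recline 6 degrees away from the robot. Between them it is open above z = 30 mm.
- tub: White tub with lid, 71 mm across, 68 mm high, at the right. Bystander.
- beaker: Glass beaker, 68 mm across, 90 mm high, behind the stands. Bystander.

How it is judged:
By the outcome, as a careful person would: the job done as asked, in the order asked, and still so for the second after the job is handed in, with the robot touching nothing.
It also fails if it takes over 53 s, if anything falls off the work surface, if the arm or the gripper's body presses on something with over 40 N, if the wrist force passes 120 N, or if a joint passes its speed limit or range.

### The arm

A 6-joint arm with a two-finger parallel gripper is mounted at the origin on a cart in front of the work surface, level with it; the furniture and walls round the work are solid. World frame = base frame: x ahead of the robot, y to its left, z up, the work surface at z = 0. Lengths are in m, angles in rad, forces in N, time in s.
With the tool pointing down it reaches from about 0.375 to 0.9 m from the base axis. Payload 3.1 kg.
Tool frame: the origin (TCP) lies at the very end of the fingers, on their centre line; the grasp point (between the pads) lies 19 mm behind it; z points along the fingers, y is the line along which they close (so a half turn about z gives the same grasp; the last joint's range is limited). The gripper opens to 85 mm and grips with 20 to 120 N. Pads are 22 mm wide; open, the fingers measure 114 mm over their backs; the gripper's body (76 mm by 85 mm) begins 54 mm behind the grasp point. The pads swing forward as they close: fully open they stand 13 mm farther back than shut.
Start: joints at [1.073, 0.527, 1.433, -0, 1.181, -0.178], TCP at [0.196, 0.593, 0.231] pointing down, gripper open.
Joint ranges: [-3.08, 3.08], [-0.75, 2.2], [0.22, 2.44], [-1.43, 4.57], [0, 2.65], [-2.85, 2.85]. Speed limits (rad/s): [2.79, 2.79, 3.14, 3.14, 3.14, 3.14].

### API

Orientations are given as a unit quaternion [x, y, z, w].
In Python, from station import sense, snapshot, camera_params, sign_off gives the robot as it stands.
- The arm moves only by the shell command python3 -m handwheel 'ROWS' [OPENING] [FORCE]. ROWS is JSON, a list that holds one entry, the list of rows, each a list of 4 numbers: the shift along the tool's x, y, z in units of 25 mm (1.0 is 25 mm), then the turn about the tool's z in units of 6 degrees (1.0 is 6 degrees). A call has 1 to 20 rows; each row shifts and turns the commanded pose from where the row before left it, along the tool's axes as they then stand; what a row does not reach is not made up. A row lasts 1/8 s, in which the tool goes at most 62.5 mm and 10.7 degrees, less where a joint would pass 70% of its speed; a pose out of reach is approached as far as the arm can. A call is refused whole if a number of a shift passes 1 or a number of a turn 1, either way. A call with a gripper value outside its range is refused whole. OPENING is the finger opening in mm, from 0 to 85.4, set as the call begins (- or left out, the last holds). The fingers move at their own pace and stop on an object; FORCE is the grip in N (left out, the last holds). Time passes only in rows, so rows that do not move let the fingers close. It gives the time, the measured TCP pose, the force, the opening and the grip force at its end, in the units of the state.
- sense(): the state, without advancing time (a new reading comes with each control period).
- snapshot(name): name is "scene" or "top" or "wrist"; returns (picture, depth): 400x640x3 uint8, red, green, blue; 400x640 float32, m along the optical axis (not along the pixel's ray), 0 where there is no reading.
- camera_params(name): a dict with "mtx" (3x3 intrinsics, pixels), "extrinsics" (4x4, takes a point from camera to world coordinates); the wrist camera has in their place "hand_eye" (4x4, takes a point from camera to tool coordinates, whose origin is the TCP and whose axes are the flange's). Camera axes: x right, y up, looking along -z (the intrinsics and any distortion apply to the point x, -y, -z); pixel columns grow to the right and rows downward; lengths in m; the calibration is good to about 2 mm. The wrist camera is an equidistant fisheye: a pixel r from the principal point sees the ray r / f radians off the axis. A picture is of the moment at which its call begins: read the wrist's pose just before it. camera_params takes no time and is no camera call.
- sign_off(): hands the job in; it is judged then, once.
The state is a dict: "t": time; "q": joint angles; "qd": joint speeds; "tau": joint torques, N m; "tcp_pos": TCP position; "tool_rot": TCP orientation; "force": force on the tool from outside, world axes, zero at the start; "ft_torque": the same for the moment, N m; "finger_gap": opening from 0.0 (shut) to 1.0 (fully open); "gripper_force": force on a finger pad.
Only numpy, scipy, OpenCV 4.12 (cv2) and the standard library are available. Lean on these libraries where they do the work, as an engineer would, in place of code of your own. Each camera call takes 0.05 s, during which the arm holds its last target. There are 200 camera calls.

## Working session

There is one attempt and no reset: what is moved stays moved. The work goes in short steps, Python scripts to look and compute and a shell command to move; the robot and the scene stay as the last step left them, time stands still between calls to the robot, and variables do not carry over. Pictures are saved under pics/ and viewed, at most 10 in all, crops included, and the job is handed in when it is done.

```bash
ls; mkdir -p pics; cat > h.py <<'E'
import numpy as np, cv2
from station import sense, snapshot, camera_params
def cloud(n):
    im,d=snapshot(n); p=camera_params(n); K=np.array(p["mtx"]); T=np.array(p["extrinsics"])
    v,u=np.mgrid[:400,:640]
    X=np.stack([(u-K[0,2])/K[0,0]*d,-(v-K[1,2])/K[1,1]*d,-d],-1)
    W=X@T[:3,:3].T+T[:3,3]; W[d==0]=np.nan
    return im,d,W
E
python3 - <<'E'
from h import *
s=sense(); print(s)
for n in ("scene","top"):
    im,d,W=cloud(n); np.savez(n+".npz",im=im,d=d,W=W)
    cv2.imwrite(f"pics/{n}0.png",im[...,::-1]); print(n,camera_params(n))
E
```

```text
pics
{'t': 0.0, 'q': array([ 1.07349155e+00,  5.28454881e-01,  1.43391096e+00, -1.52500265e-05,
        1.18137874e+00, -1.78516118e-01]), 'qd': array([-0.00010104,  0.00124769, -0.00041927, -0.00092237,  0.00030725,
       -0.00104571]), 'tau': array([ 4.76969799e-04, -4.42352128e+01, -1.78023148e+01, -2.55576397e-04,
        8.37989501e-03,  3.13217484e-06]), 'tcp_pos': array([0.19552436, 0.59287613, 0.23033779]), 'tool_rot': array([ 1.58717285e-01,  9.87323486e-01, -1.01745375e-03, -3.50046971e-04]), 'force': array([ 0.0889854 ,  0.63723242, -0.00457769]), 'ft_torque': array([-0.06929369, -0.04433079,  0.02303383]), 'gripper_force': 0.0, 'finger_gap': 1.0074506187412795}
scene {'mtx': array([[519.05873913,   0.        , 318.07096498],
       [  0.        , 519.05873913, 204.20035564],
       [  0.        ,   0.        ,   1.        ]]), 'extrinsics': array([[ 0.9009264 ,  0.15234365, -0.40635334, -0.01492967],
       [-0.43361818,  0.35380665, -0.82873164, -1.22453715],
       [ 0.01751851,  0.92282841,  0.38481273,  0.62083341],
       [ 0.        ,  0.        ,  0.        ,  1.        ]])}
top {'mtx': array([[475.50674636,   0.        , 312.43037652],
       [  0.        , 475.50674636, 192.15414318],
       [  0.        ,   0.        ,   1.        ]]), 'extrinsics': array([[-0.02179163,  0.9907018 , -0.13429472,  0.35908081],
       [-0.9996206 , -0.02385447, -0.01377047, -0.13237516],
       [-0.01684596,  0.13394369,  0.99084575,  1.44355149],
       [ 0.        ,  0.        ,  0.        ,  1.        ]])}
```

View pics/top0.png

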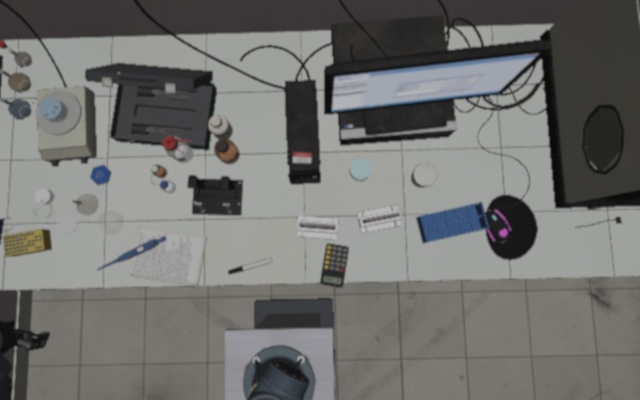

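View pics/scene0.png

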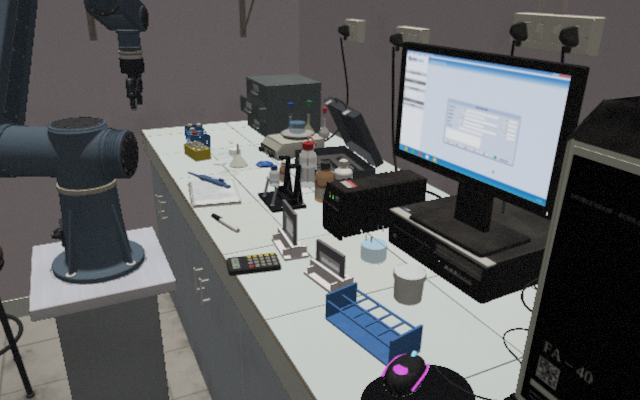

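The top view shows the two stands at (317,226) and (380,218), and the black holder at (217,195). In the scene view the left cassette, at (290,220), looks taller. Next I'll measure.

```bash
python3 - <<'E'
from h import *
for n in ("top","scene"):
    z=np.load(n+".npz"); W=z["W"];d=z["d"]
    bench=W[(abs(W[...,2])<.02)&(W[...,0]>.3)&(W[...,0]<.9)&(abs(W[...,1])<.5)]
    print(n,"bench z",np.median(bench[:,2]))
    if n=="top":
        for u,v in ((317,226),(380,218),(217,195),(360,170),(424,175)): print(u,v,np.round(W[v,u],3))
        for c in ((317,226),(380,218)):
            p=W[c[1]-18:c[1]+18,c[0]-30:c[0]+30].reshape(-1,3); 
            st=p[(p[:,2]>.028)&(p[:,2]<.044)]; r=cv2.minAreaRect((st[:,:2]*1000).astype(np.float32)); print("stand",len(st),r)
            t=p[(p[:,2]>.055)&(p[:,2]<.15)]; print("cas",len(t),t[:,2].max() if len(t) else 0, cv2.minAreaRect((t[:,:2]*1000).astype(np.float32)) if len(t) else 0)
    c=W[...]; m=(c[...,2]>.003)&(c[...,2]<.16)&(c[...,0]>.38)&(c[...,0]<.62)&(c[...,1]>.0)&(c[...,1]<.2)
    im=z["im"]; 
    big=lambda x0,y0,w,h:cv2.resize(im[y0:y0+h,x0:x0+w,::-1],None,fx=5,fy=5,interpolation=cv2.INTER_CUBIC)
    if n=="top": a=cv2.resize(big(180,160,80,65),(400,325)); b=cv2.resize(big(280,195,140,50),(800,286))
    else: a2=big(250,140,100,65); a2=cv2.resize(big(240,140,120,160),(400,533))
C=np.zeros((600,800,3),np.uint8); C[:260,:400]=cv2.resize(a,(400,260)); C[300:586,:400]=cv2.resize(b,(400,143)).repeat(2,0)[:286]; C[:533,400:]=a2
cv2.imwrite("pics/crop.png",C)
E
```

```text
top bench z 0.0003046597258506978
317 226 [ 0.443 -0.125  0.122]
380 218 [ 0.464 -0.305  0.087]
217 195 [0.551 0.178 0.015]
360 170 [ 0.612 -0.256  0.043]
424 175 [ 0.587 -0.438  0.076]
stand 240 ((450.33807373046875, -124.3468017578125), (123.32877349853516, 43.75404357910156), 80.4350814819336)
cas 130 0.12427175695320036 ((445.8497314453125, -125.9293212890625), (98.05499267578125, 8.50471019744873), 84.46654510498047)
stand 270 ((465.40362548828125, -311.2920227050781), (54.68035888671875, 123.42123413085938), 10.798168182373047)
cas 114 0.09450041729582193 ((467.07537841796875, -309.7992248535156), (8.26823902130127, 100.0243148803711), 9.706419944763184)
scene bench z -0.0012688713212811176
```

View pics/crop.png

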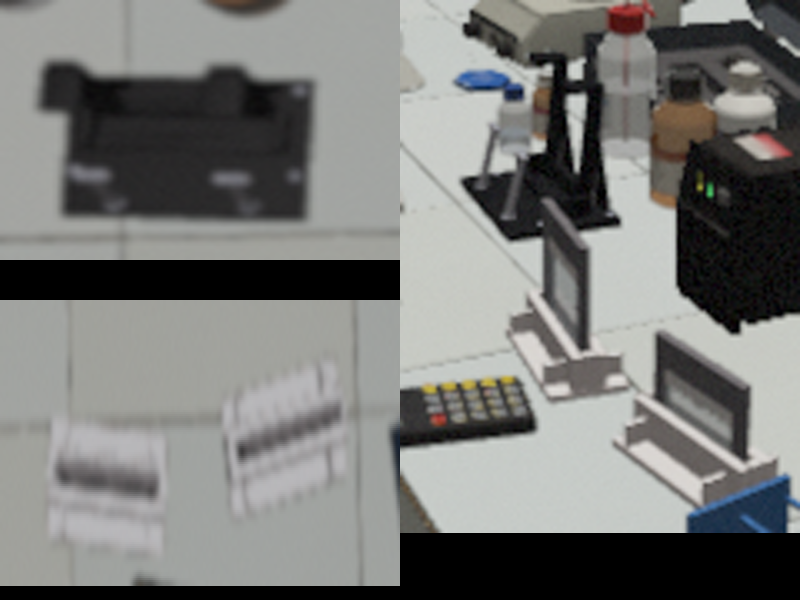

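The tall cassette is the left one: its top is at z≈0.12, and the other's at 0.09. Next is the holder fit and the cassette's lean.

```bash
python3 - <<'E'
from h import *
from scipy.optimize import minimize
z=np.load("top.npz"); W=z["W"]; im=z["im"].astype(int)
sub=W[165:225,183:252].reshape(-1,3); col=im[165:225,183:252].reshape(-1,3)
pl=sub[(sub[:,2]>.004)&(sub[:,2]<.017)&(col.sum(1)<270)]
r=cv2.minAreaRect((pl[:,:2]*1000).astype(np.float32)); print("plate",len(pl),np.round(r[0]+r[1]+(r[2],),1))
hi=sub[(sub[:,2]>.118)&(sub[:,2]<.15)]; print("hi",len(hi)); print(np.round(hi[hi[:,1].argsort()][::4]*1000))
ar=sub[(sub[:,2]>.06)&(sub[:,2]<.08)]; print("arm",len(ar)); print(np.round(ar[ar[:,1].argsort()]*1000)[:50])
# scene camera
z=np.load("scene.npz"); Ws=z["W"]; s=Ws.reshape(-1,3)
for lo,hi_ in ((.125,.14),(.06,.076),(.003,.014)):
    m=s[(s[:,2]>lo)&(s[:,2]<hi_)&(s[:,0]>.45)&(s[:,0]<.65)&(s[:,1]>.07)&(s[:,1]<.3)]
    print(lo,len(m),np.round(m[m[:,1].argsort()][::max(1,len(m)//12)]*1000).tolist())
# cassette lean from scene cam: x of face at heights
m=s[(abs(s[:,0]-.446)<.05)&(abs(s[:,1]+.126)<.06)]
for a in range(40,125,10):
    k=m[(m[:,2]>a/1e3)&(m[:,2]<a/1e3+.01)&(abs(m[:,1]+.126)<.045)]
    n=np.array([.995,-.096]); print(a,len(k),np.round(np.percentile((k[:,:2]-[.446,-.126])@n*1000,[5,50,95]),1) if len(k) else 0)
E
```

```text
plate 1098 [547.3 177.9 147.9 107.2  86.6]
hi 225
[[580. 120. 128.]
 [562. 121. 134.]
 [568. 122. 133.]
 [578. 122. 128.]
 [554. 123. 137.]
 [565. 124. 134.]
 [551. 124. 132.]
 [573. 126. 137.]
 [562. 127. 135.]
 [571. 127. 133.]
 [582. 129. 137.]
 [585. 130. 134.]
 [566. 130. 132.]
 [552. 130. 130.]
 [568. 132. 136.]
 [566. 132. 134.]
 [586. 133. 133.]
 [582. 135. 138.]
 [566. 135. 134.]
 [580. 136. 132.]
 [587. 137. 127.]
 [571. 138. 135.]
 [574. 138. 134.]
 [580. 139. 131.]
 [562. 140. 137.]
 [569. 141. 133.]
 [578. 142. 131.]
 [555. 144. 133.]
 [579. 211. 135.]
 [577. 212. 129.]
 [570. 213. 138.]
 [569. 214. 124.]
 [590. 214. 134.]
 [588. 214. 133.]
 [587. 216. 137.]
 [582. 217. 135.]
 [559. 217. 132.]
 [573. 218. 138.]
 [576. 220. 134.]
 [565. 220. 132.]
 [586. 221. 129.]
 [565. 222. 135.]
 [574. 223. 133.]
 [591. 223. 131.]
 [556. 225. 135.]
 [562. 225. 133.]
 [591. 225. 134.]
 [579. 227. 137.]
 [568. 228. 135.]
 [562. 228. 133.]
 [591. 229. 129.]
 [559. 230. 135.]
 [574. 231. 133.]
 [585. 232. 131.]
 [571. 233. 135.]
 [560. 234. 132.]
 [589. 235. 130.]]
arm 68
[[582. 120.  79.
[... 1247 characters left out ...]
, [581.0, 125.0, 75.0], [511.0, 127.0, 71.0], [512.0, 131.0, 67.0], [573.0, 135.0, 63.0], [645.0, 139.0, 70.0], [649.0, 148.0, 73.0], [574.0, 211.0, 73.0], [589.0, 214.0, 67.0], [583.0, 217.0, 63.0], [514.0, 222.0, 61.0]]
0.003 434 [[572.0, 97.0, 5.0], [566.0, 106.0, 6.0], [563.0, 113.0, 13.0], [563.0, 120.0, 11.0], [528.0, 132.0, 9.0], [514.0, 146.0, 9.0], [538.0, 165.0, 8.0], [564.0, 178.0, 9.0], [546.0, 194.0, 9.0], [494.0, 206.0, 9.0], [495.0, 218.0, 8.0], [569.0, 232.0, 9.0], [501.0, 254.0, 8.0]]
40 35 [-4.6 -2.5 -1.4]
50 37 [-4.5 -2.4 -1.1]
60 38 [-4.3 -2.8 -1.3]
70 39 [-4.8 -2.6 -1.5]
80 33 [-5.  -2.7 -1.4]
90 35 [-5.5 -4.4 -1.5]
100 39 [-5.5 -4.4 -3.4]
110 66 [-5.5 -3.   2.2]
120 0 0
```

```bash
python3 -m handwheel '[[[0,0,0,1],[0,0,0,1],[0,0,0,1],[0,0,0,1],[0,0,0,1],[0,0,0,1],[0,0,0,1],[0,0,0,1],[0,0,0,1],[0,0,0,1],[0,0,0,1],[0,0,0,1],[0,0,0,0.87]]]' 50
python3 -m handwheel '[[[-1,0.91,0,0],[-1,0.91,0,0],[-1,0.91,0,0],[-1,0.91,0,0],[-1,0.91,0,0],[-1,0.91,0,0],[-1,0.91,0,0],[-1,0.91,0,0],[-1,0.91,0,0],[-1,0.91,0,0],[-1,0.91,0,0],[-1,0.91,0,0],[-1,0.91,0,0],[-1,0.91,0,0]]]'
python3 -m handwheel '[[[-0.975,0,0,0],[-0.975,0,0,0],[-0.975,0,0,0],[-0.975,0,0,0],[-0.975,0,0,0],[-0.975,0,0,0],[-0.975,0,0,0],[-0.975,0,0,0],[-0.975,0,0,0],[-0.975,0,0,0],[-0.975,0,0,0],[-0.975,0,0,0],[-0.975,0,0,0],[-0.975,0,0,0],[0,0,0,0]]]'
python3 - <<'E'
from h import *
s=sense(); im,d=snapshot("wrist"); print(s["tcp_pos"],s["tool_rot"],s["t"],s["force"]); p=camera_params("wrist"); print(p)
cv2.imwrite("pics/w1.png",im[...,::-1]); np.savez("w1.npz",im=im,d=d,pos=s["tcp_pos"],rot=s["tool_rot"])
E
```

```text
t: 1.72
tcp_pos: [0.1956, 0.5931, 0.2307]
tool_rot: [0.741, 0.671, -0.001, 0.0]
force: [-0.0, -0.8, 0.1]
finger_gap: 0.587
gripper_force: 0.0
t: 3.48
tcp_pos: [0.4797, 0.2136, 0.231]
tool_rot: [0.74, 0.672, -0.0, -0.0]
force: [0.3, 0.9, -0.6]
finger_gap: 0.586
gripper_force: 0.0
t: 5.35
tcp_pos: [0.4468, -0.1262, 0.2311]
tool_rot: [0.741, 0.671, -0.0, -0.0]
force: [0.7, 1.4, -0.3]
finger_gap: 0.585
gripper_force: 0.0
[ 0.44677274 -0.12623661  0.23109311] [ 7.41032340e-01  6.71469335e-01 -3.36656468e-05 -4.78285300e-05] 5.35 [ 0.68501884  1.3571903  -0.30410758]
{'mtx': array([[309.70691629,   0.        , 325.92053186],
       [  0.        , 309.70691629, 198.99750442],
       [  0.        ,   0.        ,   1.        ]]), 'hand_eye': array([[ 2.28984645e-04,  9.50666512e-01,  3.10214654e-01,
         7.90684734e-02],
       [ 9.99999729e-01, -4.34876466e-04,  5.94549315e-04,
         1.91150816e-04],
       [ 7.00123175e-04,  3.10214433e-01, -9.50666353e-01,
        -1.42168381e-01],
       [ 0.00000000e+00,  0.00000000e+00,  0.00000000e+00,
         1.00000000e+00]])}
```

View pics/w1.png

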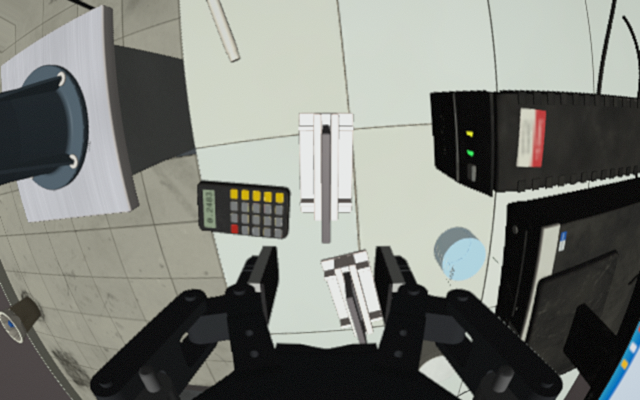

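The wrist view shows the tall cassette's top edge at column ~326, rows 125-242. It sits midway between the fingers (265 and 385) and parallel to them. I'll check it in metres.

```bash
cat >> h.py <<'E'
from scipy.spatial.transform import Rotation as Rn
def wcloud(d,pos,rot):
    p=camera_params("wrist"); K=np.array(p["mtx"]); H=np.array(p["hand_eye"])
    v,u=np.mgrid[:400,:640]; x=(u-K[0,2])/K[0,0]; y=(v-K[1,2])/K[1,1]; th=np.hypot(x,y); s=np.tan(th)/np.maximum(th,1e-9)
    X=np.stack([x*s*d,-y*s*d,-d],-1); T=X@H[:3,:3].T+H[:3,3]; T[d==0]=np.nan
    return T, T@Rn.from_quat(rot).as_matrix().T+pos   # tool, world
E
python3 - <<'E'
from h import *
z=np.load("w1.npz"); T,W=wcloud(z["d"],z["pos"],z["rot"])
r=W[115:250,305:345]; t=T[115:250,305:345]
m=(r[...,2]>.108)&(r[...,2]<.13); q=r[m]; a=t[m]
print(len(q),np.median(q[:,2]),cv2.minAreaRect((q[:,:2]*1e3).astype(np.float32)),cv2.minAreaRect((a[:,:2]*1e3).astype(np.float32)),np.median(a,0))
m=(r[...,2]>.03)&(r[...,2]<.042); print("stand",cv2.minAreaRect((t[m][:,:2]*1e3).astype(np.float32)))
E
```

```text
999 0.11741354214886615 ((446.4919128417969, -123.22986602783203), (100.02427673339844, 7.544498443603516), 83.95941925048828) ((2.962940216064453, -0.5615296363830566), (100.02420806884766, 7.544544219970703), 0.40180742740631104) [ 0.00570098 -0.0007528   0.11368006]
stand ((3.2540016174316406, -0.25506019592285156), (28.094797134399414, 121.93659973144531), 89.78152465820312)
```

```bash
python3 -m handwheel '[[[0.12,-0.02,0.7,0],[0,0,0.7,0],[0,0,0.7,0],[0,0,0.7,0],[0,0,0.7,0],[0,0,0.7,0],[0,0,0.7,0],[0,0,0.7,0],[0,0,0,0]]]'
python3 -m handwheel '[[[0,0,0,0],[0,0,0,0],[0,0,0,0],[0,0,0,0],[0,0,0,0],[0,0,0,0],[0,0,0,0],[0,0,0,0]]]' 0 40
python3 -m handwheel '[[[0,0,-0.2,0],[0,0,-0.4,0],[0,0,-0.7,0],[0,0,-0.8,0],[0,0,-0.8,0],[0,0,-0.8,0],[0,0,-0.8,0],[0,0,-0.5,0],[0,0,0,0]]]'
```

```text
t: 6.52
tcp_pos: [0.4457, -0.1205, 0.0904]
tool_rot: [0.74, 0.673, -0.0, -0.002]
force: [-0.2, 0.3, -1.1]
finger_gap: 0.588
gripper_force: 0.0
t: 7.52
tcp_pos: [0.447, -0.1221, 0.0921]
tool_rot: [0.74, 0.672, 0.0, 0.001]
force: [-0.1, 0.7, 6.5]
finger_gap: 0.087
gripper_force: 41.7
t: 8.65
tcp_pos: [0.447, -0.1222, 0.2172]
tool_rot: [0.74, 0.672, 0.0, 0.001]
force: [-0.6, 0.8, -1.5]
finger_gap: 0.085
gripper_force: 40.7
```

```bash
python3 -m handwheel '[[[0,0,-0.6,0],[0.5,0,-0.6,0],[0.88,0.17,0,0],[0.88,0.17,0,0],[0.88,0.17,0,0],[0.88,0.17,0,0],[0.88,0.17,0,0],[0.88,0.18,0,0],[0.88,0.18,0,0],[0.88,0.18,0,0],[0.88,0.18,0,0],[0.88,0.18,0,0],[0.88,0.18,0,0],[0.88,0.18,0,0],[0.88,0.18,0,0],[0.36,0.15,0,-0.37],[0,0,0,0]]]'
python3 - <<'E'
from h import *
for k in range(1): s=sense()
im,d=snapshot("wrist"); print(s["tcp_pos"],s["tool_rot"],s["t"],s["force"])
cv2.imwrite("pics/w2.png",im[...,::-1]); np.savez("w2.npz",im=im,d=d,pos=s["tcp_pos"],rot=s["tool_rot"])
T,W=wcloud(d,s["tcp_pos"],s["tool_rot"])
w=W.reshape(-1,3); t=T.reshape(-1,3); org=np.array([.5685,.177]); ex=np.array([.9983,-.0576]); ey=np.array([.0576,.9983])
hx=(w[:,:2]-org)@ex*1e3; hy=(w[:,:2]-org)@ey*1e3; hz=w[:,2]*1e3
for nm,m in (("hooktop",(hz>128)&(hz<140)&(hx>-30)&(hx<40)&(abs(hy)<70)&((abs(hy)>28))),("bars",(hz>60)&(hz<77)&(hx<-40)&(hx>-65)&(abs(hy)<60)),("plate",(hz>5)&(hz<15)&(hx<-26)&(hx>-100)&(abs(hy)<90)),("cass",(hz>70)&(hz<240)&(abs(t[:,1])<.03)&(abs(t[:,0])<.06)&(t[:,2]>-.03))):
    for sg in (1,-1):
        k=m&(sg*hy>0); 
        if k.sum()>5: print(nm,sg,k.sum(),"hx",np.round(np.percentile(hx[k],[3,50,97]),1),"hy",np.round(np.percentile(hy[k],[3,50,97]),1),"hz",np.round(np.percentile(hz[k],[3,50,97]),1))
E
```

```text
t: 10.78
tcp_pos: [0.5365, 0.1783, 0.2455]
tool_rot: [0.726, 0.687, -0.001, -0.0]
force: [-0.5, -0.5, -1.5]
finger_gap: 0.083
gripper_force: 40.7
[0.53650363 0.17832711 0.24552914] [ 7.26487457e-01  6.87179327e-01 -6.90571105e-04 -2.63956420e-04] 10.775 [-0.5148241  -0.46207705 -1.50757651]
hooktop 1 1225 hx [-13.1   3.3  21.6] hy [38.2 49.4 60.2] hz [131.1 133.3 134.8]
hooktop -1 979 hx [-12.6   3.9  21.5] hy [-53.8 -41.4 -31. ] hz [128.9 133.3 134.6]
bars 1 154 hx [-54.9 -51.2 -47.7] hy [34.4 43.8 54. ] hz [68.4 71.  72.8]
bars -1 138 hx [-55.1 -50.8 -47.4] hy [-46.5 -37.1 -28.1] hz [68.7 70.9 72.9]
plate 1 2136 hx [-75.1 -51.8 -27.6] hy [ 3.3 45.8 76.3] hz [ 8.1  9.6 11.2]
plate -1 1118 hx [-75.2 -61.4 -44.9] hy [-69.4 -28.7  -1.6] hz [ 8.1  9.6 11.4]
cass 1 804 hx [-53.6 -28.2  -2.8] hy [37.5 47.7 58.4] hz [ 70.6 133.9 235.6]
cass -1 434 hx [-53.8  -9.7  -2.5] hy [-53.2 -39.8 -30.5] hz [ 70.4 133.  134.5]
```

View pics/w2.png

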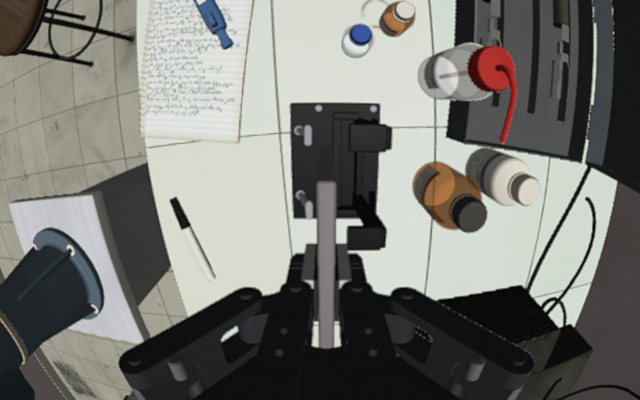

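The wrist view shows the holder hooks at (370,137) and (365,237), the bars at (303,135) and (303,200), and the cassette held straight at column 326. Measured the same way as the grasp, the holder's origin is at about (569.7, 180.4).

```bash
python3 -m handwheel '[[[0.2,0.28,0,0],[0,0,0.3,0],[0,0,0.6,0],[0,0,0.7,0],[0,0,0.7,0],[0,0,0.7,0],[0,0,0.7,0],[0,0,0.7,0],[0,0,0.6,0],[0,0,0.4,0],[0,0.1,0,0],[0,0.12,0,0],[0,0,0,0]]]'
python3 - <<'E'
from h import *
s=sense(); p=s["tcp_pos"][:2]-[.5697,.1804]
print("hx,hy",p@[.9983,-.0576]*1e3,p@[.0576,.9983]*1e3,s["tcp_pos"][2],s["force"])
E
```

```text
t: 12.45
tcp_pos: [0.5505, 0.1826, 0.1121]
tool_rot: [0.727, 0.687, 0.001, 0.001]
force: [0.1, 0.1, -0.9]
finger_gap: 0.088
gripper_force: 40.6
hx,hy -19.26383238463356 1.0793926898555046 0.11206260559918833 [ 0.13221965  0.07788307 -0.85509224]
```

```bash
python3 -m handwheel '[[[0,0,0.15,0],[0,0,0.15,0],[0,0,0.08,0],[0,0,0,0]]]'
```

```text
t: 12.95
tcp_pos: [0.5493, 0.1825, 0.1021]
tool_rot: [0.727, 0.687, -0.0, -0.0]
force: [-1.8, -0.1, 2.1]
finger_gap: 0.083
gripper_force: 41.3
```

```bash
python3 -m handwheel '[[[0,0,0,0],[0,0,0,0],[0,-0.15,0,0],[0,-0.2,0,0],[0,-0.2,0,0],[0,-0.2,0,0],[0,-0.25,0,0],[0,-0.25,0,0],[0,-0.25,0,0],[0,-0.2,0,0],[0,-0.15,0,0],[0,0,0,0]]]' 22 20
python3 - <<'E'
from h import *
s=sense(); im,d=snapshot("wrist"); im2,_,W2=cloud("scene"); p=s["tcp_pos"][:2]-[.5697,.1804]
print("hx,hy",p@[.9983,-.0576]*1e3,p@[.0576,.9983]*1e3)
C=np.zeros((400,800,3),np.uint8); C[:,:400]=im[:,120:520,::-1]; C[:,400:]=cv2.resize(im2[120:220,240:340,::-1],(400,400),interpolation=cv2.INTER_CUBIC)
cv2.imwrite("pics/p3.png",C)
E
```

```text
t: 14.45
tcp_pos: [0.5031, 0.1852, 0.1019]
tool_rot: [0.727, 0.687, -0.0, 0.0]
force: [-0.2, 0.4, -0.2]
finger_gap: 0.255
gripper_force: 0.0
hx,hy -66.75929696529535 0.9693441034390552
```

View pics/p3.png

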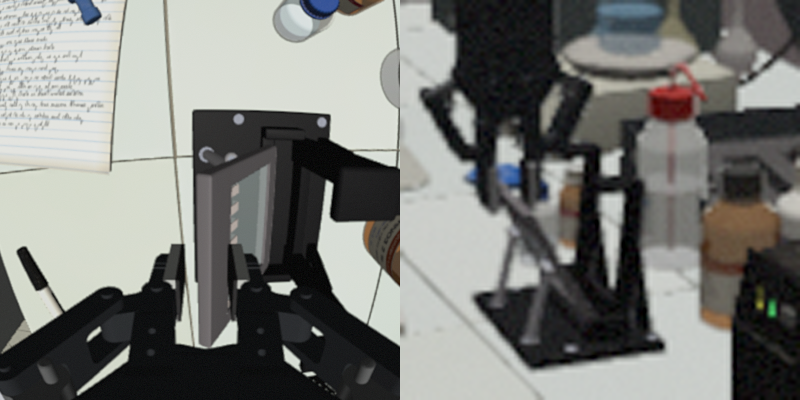

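The wrist view shows the cassette leaning on the bars between the fingers, with its top edge at column ~205. The scene view shows its foot near the slot. I'll measure where the foot is.

```bash
cat > m.py <<'E'
from h import *
s=sense(); im,d=snapshot("wrist"); T,W=wcloud(d,s["tcp_pos"],s["tool_rot"]); np.savez("w3.npz",im=im,d=d,pos=s["tcp_pos"],rot=s["tool_rot"])
w=W.reshape(-1,3); o=np.array([.5697,.1804])
hx=(w[:,:2]-o)@[.9983,-.0576]*1e3; hy=(w[:,:2]-o)@[.0576,.9983]*1e3; hz=w[:,2]*1e3
for lo,hi in ((25,33),(33,47)):
  print("hy",lo,hi)
  for z in range(6,126,8):
    k=(hz>z)&(hz<z+8)&(hy>lo)&(hy<hi)&(hx>-95)&(hx<20)
    if k.sum()>5: print(z+4,k.sum(),np.round(np.percentile(hx[k],[2,25,50,75,98]),1))
k=(hz>80)&(hz<125)&(hx<-30)&(hx>-100)&(hy>20)&(hy<60); print("top",np.round(np.percentile(hz[k],[50,90,98]),1),"end hy",np.round(np.percentile(hy[k],[2,50,98]),1))
E
python3 m.py
```

```text
hy 25 33
10 321 [-77.1 -70.8 -10.9  -4.   16.7]
18 44 [0.7 1.1 1.3 1.6 2.4]
26 160 [-18.4   2.    3.5   6.7   9.8]
34 76 [-25.2 -24.2 -23.  -21.1   3.5]
42 40 [-29.5 -28.4 -27.5 -26.4 -22.9]
50 52 [-33.5 -32.5 -31.5 -30.3 -29.5]
58 59 [-38.  -36.9 -35.9 -34.8 -33.7]
66 65 [-42.1 -41.1 -40.4 -39.4 -38.1]
74 78 [-46.5 -45.7 -44.5 -43.5 -42.4]
82 73 [-50.5 -49.3 -48.6 -47.8 -46.6]
90 81 [-53.8 -53.  -52.1 -51.2 -50.4]
98 65 [-56.9 -56.2 -55.7 -54.8 -54.2]
106 122 [-60.6 -59.7 -58.8 -58.  -56.9]
114 380 [-71.2 -68.9 -66.2 -63.5 -61.1]
hy 33 47
10 939 [-76.2 -65.4 -44.7  -9.3   0.1]
18 102 [-68.4 -65.5   0.3   0.6   1.8]
26 186 [-66.9 -18.4 -15.2   1.6   4.3]
34 182 [-64.1 -23.9 -21.    2.    2.7]
42 209 [-62.8 -57.7 -25.1   2.6   3.8]
50 192 [-60.4 -31.9 -29.2   3.7   4.3]
58 202 [-57.5 -34.8   3.7   4.7   5.4]
66 206 [-42.1 -38.8 -36.2   5.5   6. ]
74 241 [-46.1 -42.6   5.6   6.3   7.2]
82 146 [-50.2 -47.7 -46.4 -44.9   7.1]
90 150 [-53.4 -52.1 -50.9 -49.6 -48.3]
98 179 [-56.7 -55.9 -55.  -54.  -52.7]
106 226 [-60.8 -59.8 -58.9 -57.8 -56.7]
114 709 [-71.  -68.8 -66.2 -63.6 -61.2]
top [110.1 116.2 117.1] end hy [20.7 36.9 49.5]
```

Tilt is 26° and the foot is still on the lip (hx about −21). Pulling the top further back pivots it on the bars, which slides the foot into the slot.

```bash
python3 -m handwheel '[[[0,-0.12,0,0],[0,-0.12,0,0],[0,-0.12,0,0],[0,-0.12,0,0],[0,-0.12,0,0],[0,0,0,0]]]'; python3 m.py | sed -n '1,16p;30,40p'
```

```text
t: 15.35
tcp_pos: [0.4931, 0.1862, 0.1031]
tool_rot: [0.727, 0.687, 0.004, 0.003]
force: [7.3, -0.5, 0.4]
finger_gap: 0.255
gripper_force: 2.8
hy 25 33
10 144 [-77.3 -75.  -71.9 -69.5  18.7]
18 22 [0.8 1.6 1.8 2.1 2.3]
26 177 [-5.5 -0.3  2.6  6.3  9.7]
34 94 [-15.2 -12.6 -10.9  -8.8   3.7]
42 67 [-22.2 -20.7 -19.4 -17.2 -15.8]
50 68 [-28.6 -27.2 -25.5 -23.8 -21.9]
58 83 [-35.4 -33.5 -32.1 -30.3 -27.9]
66 90 [-41.6 -39.9 -38.6 -36.8 -35. ]
74 97 [-47.9 -46.  -44.5 -43.1 -41.3]
82 81 [-51.6 -50.7 -49.6 -48.7 -47.3]
90 129 [-58.5 -56.9 -55.4 -54.  -52.6]
98 240 [-72.7 -70.8 -63.2 -60.8 -58.5]
106 175 [-71.3 -69.3 -67.9 -66.4 -64.9]
hy 33 47
10 692 [-77.3 -70.4 -54.1 -39.4 -25.6]
```

The foot is now over the slot, about 9 mm up, and the cassette is jammed diagonally in the fingers. Opening them should let it drop.

```bash
python3 -m handwheel '[[[0,0,0,0],[0,0,0,0],[0,0,0,0],[0,0,0,0],[0,0,0,0]]]' 60; python3 m.py | sed -n '1,16p;30,40p'
```

```text
t: 16.02
tcp_pos: [0.4881, 0.186, 0.1017]
tool_rot: [0.727, 0.687, -0.0, -0.0]
force: [0.6, 0.3, 0.6]
finger_gap: 0.703
gripper_force: 0.0
hy 25 33
10 270 [-76.4 -71.7 -66.3 -60.9  18.3]
18 87 [-8.1 -5.4  0.9  1.4  2.5]
26 183 [-15.2 -10.6   2.7   6.1   9.6]
34 45 [-20.8 -19.2 -18.2 -17.1   3.9]
42 41 [-25.8 -24.6 -23.8 -22.7 -21.4]
50 56 [-31.2 -30.  -28.7 -27.5 -26.3]
58 63 [-36.9 -35.8 -34.5 -33.1 -31.7]
66 54 [-41.6 -40.3 -39.3 -38.3 -36.9]
74 72 [-46.5 -45.5 -44.1 -42.8 -41.6]
82 41 [-49.7 -48.1 -47.8 -47.3 -46.2]
90 91 [-54.8 -53.5 -52.7 -51.3 -49.9]
98 168 [-67.7 -66.1 -58.8 -56.9 -55.1]
106 194 [-67.  -64.7 -63.3 -61.8 -60.1]
hy 33 47
10 744 [-76.4 -69.  -52.  -36.3   0.2]
```

The foot is in the slot and it leans 32° on the bars, released. Now I'll back the fingers out upwards, close them and come down in front.

```bash
python3 -m handwheel '[[[0,0,-0.5,0],[0,0,-0.8,0],[0,0,-0.7,0],[0,-0.5,0,0],[0,-0.6,0,0],[0,0,0,0]]]'
python3 -m handwheel '[[[0,-0.2,0,0],[0,0,0,0],[0,0,0,0],[0,0,0,0],[0,0,0.6,0],[0,0,0.8,0],[0,0,0.8,0],[0,0,0.5,0],[0,0,0,0]]]' 0
python3 - <<'E'
from h import *
s=sense(); im,d=snapshot("wrist"); im2,_,W2=cloud("scene"); p=s["tcp_pos"][:2]-[.5697,.1804]
print("hx,hy",p@[.9983,-.0576]*1e3,p@[.0576,.9983]*1e3,s["tcp_pos"][2])
C=np.zeros((400,800,3),np.uint8); C[:,:400]=im[:,120:520,::-1]; C[:,400:]=cv2.resize(im2[120:220,240:340,::-1],(400,400),interpolation=cv2.INTER_CUBIC)
cv2.imwrite("pics/p4.png",C)
E
```

```text
t: 16.82
tcp_pos: [0.4578, 0.1875, 0.1511]
tool_rot: [0.727, 0.687, -0.002, -0.001]
force: [-0.2, 0.6, 0.2]
finger_gap: 0.705
gripper_force: 0.0
t: 17.95
tcp_pos: [0.4555, 0.1878, 0.0836]
tool_rot: [0.727, 0.687, -0.001, -0.001]
force: [0.1, -1.0, -0.1]
finger_gap: -0.0
gripper_force: 0.0
hx,hy -114.46764260355597 0.7670469037968919 0.08358012787460717
```

View pics/p4.png

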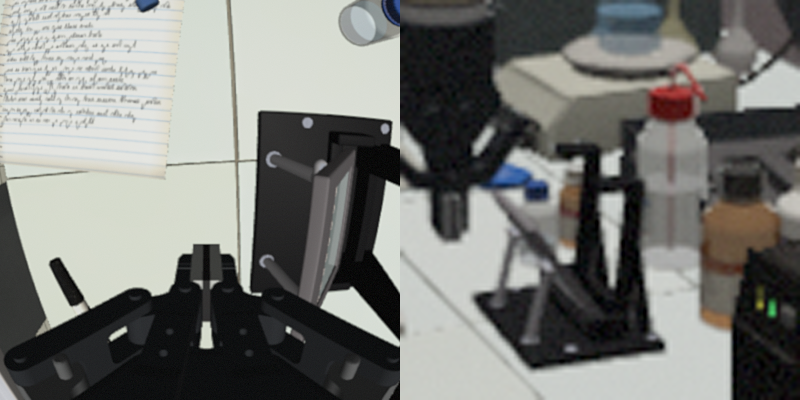

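The cassette leans free on the bars with its foot in the slot. The closed fingers are in front of it at (205,265). Now I'll push.

```bash
python3 -m handwheel '[[[0,0.5,0,0],[0,0.6,0,0],[0,0.25,0,0],[0,0.25,0,0],[0,0.25,0,0],[0,0.25,0,0],[0,0.25,0,0],[0,0.25,0,0],[0,0.25,0,0],[0,0.25,0,0],[0,0.2,0,0],[0,0.15,0,0],[0,0,0,0]]]'; python3 m.py|sed -n '1,17p'
```

```text
t: 19.68
tcp_pos: [0.5423, 0.1829, 0.0843]
tool_rot: [0.727, 0.687, 0.0, 0.0]
force: [0.0, -0.4, -0.6]
finger_gap: 0.004
gripper_force: 0.0
hy 25 33
10 674 [-76.4 -53.4 -42.5 -31.  -10.1]
18 169 [-25.3 -23.2 -20.5 -17.7 -15.6]
26 47 [-10.2 -10.1  -9.4  -8.8  -8.2]
34 15 [-8.4 -8.3 -8.2 -8.1 -8.1]
42 11 [-8.5 -8.5 -8.3 -8.  -7.9]
50 20 [-8.7 -8.6 -8.3 -8.  -8. ]
58 16 [-8.6 -8.5 -8.4 -8.4 -8.3]
66 27 [-56.1 -49.5  -8.8  -8.8  -8.7]
74 59 [-54.9 -52.7 -51.2 -49.1  -9. ]
98 20 [-11.9 -11.8 -11.8 -11.7 -11.6]
106 20 [-12.1 -12.1 -12.  -11.9 -11.9]
114 21 [-12.5 -12.4 -12.3 -12.1 -12. ]
122 105 [-11.9 -10.3  -8.3  -6.3  -4.6]
hy 33 47
10 1303 [-76.5 -56.8 -44.3 -32.  -10.3]
18 333 [-67.4 -23.9 -20.6 -17.9 -10. ]Traceback (most recent call last):
  File "m.py", line 10, in <module>
    k=(hz>80)&(hz<125)&(hx<-30)&(hx>-100)&(hy>20)&(hy<60); print("top",np.round(np.percentile(hz[k],[50,90,98]),1),"end hy",np.round(np.percentile(hy[k],[2,50,98]),1))
                                                                                ~~~~~~~~~~~~~^^^^^^^^^^^^^^^^^^
    return _quantile_unchecked(
        a, q, axis, out, overwrite_input, method, keepdims, weights)
    return _ureduce(a,
                    func=_quantile_ureduce_func,
    ...<5 lines>...
                    overwrite_input=overwrite_input,
                    method=method)
    r = func(a, **kwargs)
    result = _quantile(arr,
                       quantiles=q,
    ...<2 lines>...
                       out=out,
                       weights=wgt)
    slices_having_nans = np.isnan(arr[-1, ...])
                                  ~~~^^^^^^^^^
IndexError: index -1 is out of bounds for axis 0 with size 0
```

```bash
sed -i '/^k=/d' m.py; python3 -m handwheel '[[[0,0.12,0,0],[0,0.12,0,0],[0,0.12,0,0],[0,0.05,0,0],[0,0,0,0]]]'; python3 m.py|sed -n '1,16p'
```

```text
t: 20.35
tcp_pos: [0.5523, 0.1824, 0.0843]
tool_rot: [0.727, 0.687, 0.0, -0.0]
force: [-0.2, -0.3, -0.5]
finger_gap: 0.0
gripper_force: 0.0
hy 25 33
10 684 [-76.5 -53.7 -42.3 -31.1 -10.2]
18 157 [-25.1 -22.9 -20.2 -18.1 -16. ]
66 11 [-55.3 -51.2 -49.7 -48.9 -48.4]
74 45 [-54.8 -53.1 -51.9 -50.6 -48.9]
114 12 [2.5 3.  5.2 7.7 8.8]
122 79 [ 3.1  4.5  6.4  8.4 10.3]
hy 33 47
10 1347 [-75.9 -57.  -44.3 -31.6  -9.6]
18 338 [-66.5 -23.6 -20.8 -17.4  -8. ]
26 61 [-66.   -8.1  -7.6  -7.   -5.7]
34 44 [-7.3 -7.1 -6.5 -6.2 -4.7]
42 23 [-5.9 -5.8 -5.5 -5.5 -4. ]
50 33 [-5.2 -5.1 -4.6 -4.3 -4.2]
58 21 [-31.9  -4.   -4.   -3.7  -3.6]
66 104 [-56.5 -49.4 -48.6 -48.3  -2.6]
```

The front face now reclines about 6°, with the top at hx 3-10, so it's on the backrest. I'll retract and check.

```bash
python3 -m handwheel '[[[0,-0.3,0,0],[0,-0.7,0,0],[0,-0.9,0,0],[0,-0.9,0,0],[0,-0.6,-0.5,0],[0,0,-0.9,0],[0,0,-0.9,0],[0,0,-0.9,0],[0,0,-0.5,0],[0,0,0,0],[0,0,0,0]]]'; python3 m.py|sed -n '1,40p'
python3 - <<'E'
from h import *
im=snapshot("wrist")[0]; im2=snapshot("scene")[0]
C=np.zeros((400,800,3),np.uint8); C[:,:400]=im[:,240:640,::-1]; C[:,400:]=cv2.resize(im2[120:290,240:410,::-1],(400,400),interpolation=cv2.INTER_CUBIC)
cv2.imwrite("pics/p5.png",C)
E
```

```text
t: 21.78
tcp_pos: [0.4668, 0.1871, 0.1763]
tool_rot: [0.727, 0.687, -0.0, -0.0]
force: [-0.5, 0.7, -0.5]
finger_gap: 0.003
gripper_force: 0.0
hy 25 33
10 329 [-76.9 -66.8 -55.4 -30.2  -8.9]
18 106 [-25.3 -22.8 -19.2  -9.4  -7.6]
26 39 [-8.3 -7.6 -7.2 -6.3 -4.7]
34 34 [-5.9 -5.  -4.1 -3.9 -3.5]
42 26 [-4.2 -3.8 -3.6 -3.3 -3. ]
50 33 [-3.8 -3.2 -3.  -2.6 -1.4]
58 42 [-2.9 -2.1 -1.6 -1.3 -0.5]
66 39 [-55.8  -1.3  -0.9  -0.7  -0.4]
74 66 [-55.2 -51.5  -0.6  -0.3   0.4]
82 44 [-0.2  0.3  0.8  1.2  1.9]
90 39 [0.8 1.3 1.6 2.  2.6]
106 14 [0.8 1.3 1.9 2.  2.4]
114 45 [ 1.5  2.2  2.6  3.4 10.5]
122 55 [ 3.2  4.3  6.   8.  10.2]
hy 33 47
10 504 [-77.  -68.2 -47.7 -29.1  -8.9]
18 219 [-68.6 -24.4 -20.3 -16.3  -7.7]
26 84 [-67.2 -64.6  -7.6  -7.1  -5.7]
34 81 [-64.8 -62.7  -6.6  -5.2  -3.5]
42 88 [-63.  -60.9  -6.3  -4.2  -2.9]
50 92 [-60.7 -58.6  -4.7  -3.2  -2.2]
58 86 [-58.5 -56.4  -3.9  -2.5  -1. ]
66 120 [-56.9 -55.7  -3.6  -1.5  -0.3]
74 194 [-56.  -53.4 -50.8  -1.8   0.4]
82 71 [-1.9 -1.  -0.4  0.3  1. ]
90 78 [-1.1 -0.5 -0.1  0.9  1.9]
98 8 [-0.8 -0.5 -0.2  0.2  0.5]
```

View pics/p5.png

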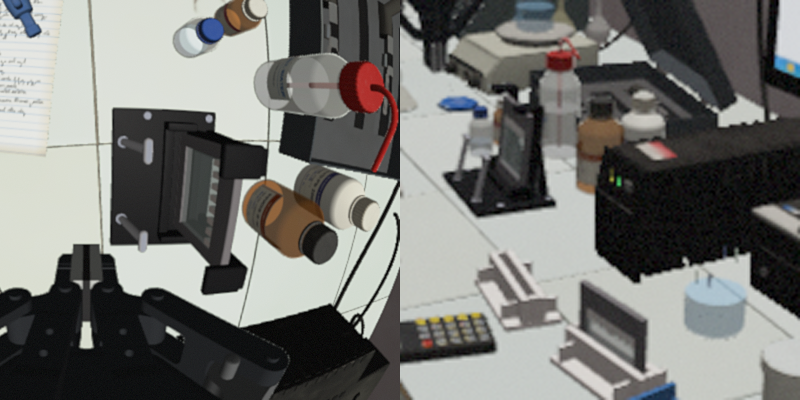

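The cassette stands against the backrest under both hooks, its front face reclining from hx −7 at the foot to +3 at the top. Stand_a is empty, the short cassette hasn't moved, and the robot is clear.

```bash
python3 -c "from station import sign_off; print(sign_off())"
```

```text
the job is handed in; nothing more can be done
None
```

The tall cassette now stands upright under both hooks against the backrest, set in at a slant and let go before the push back; the short cassette is untouched, and I handed the job in about 22 s into the 53 s limit.

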